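Register an ant nest block against the stops of the imaging stage

TASK

Pick up the plaster nest block that has the entrance tube, keep it level, and put it flat on the aluminium imaging stage with the tube pointing away from the short stop. Press it gently into the corner so that its side lies flush along the long stop and its plain end flush on the short stop, and finish like that: the gripper still holds the block and keeps pushing it against both stops, as for the picture, with nothing let go. Leave the spare block, the tub and the dish where they are.

Things in the scene. Friction and masses are not known exactly. Their poses are not given: they have to be found in the camera images.
- nest: Loose white plaster block, clear pane and dark chambers on top, 90 (own x) x 56 (own y) x 50 mm high, 0.2 to 0.45 kg, starts flat on the bench. Origin: centre of underside. A grey tube, 10 mm thick, sticks 20 mm out of its -x end, 30 mm above the underside; the +x end and long sides are plain. Grip it from above across the 56 mm width, above the stops' height.
- entrance (a point): Free end of the nest's entrance tube: 65 mm from the block's middle along its -x, 30 mm above its underside.
- stage: Fixed aluminium plate flat on the bench, 170 (own x) x 150 (own y) x 10 mm, two dark steel stops on it. Origin: centre of its underside. Inner face of the short stop: plane x = +70 mm, facing -x; of the long stop: plane y = -60 mm, facing +y. Stop tops are 22 mm above the bench. Seated, the nest's origin is at (25, -32, 10) mm in this frame, axes parallel. All rigid.
- long_stop: Steel bar fixed to the stage along its -y edge, 135 (along stage x) x 15 x 12 mm high, spanning stage x = -75 to +60 mm. Origin: centre of its underside, at (-7.5, -67.5, 10) mm in the stage frame.
- short_stop: Steel bar fixed to the stage along its +x edge, 15 x 110 (along stage y) x 12 mm high, spanning stage y = -50 to +60 mm. Origin: centre of its underside, at (77.5, 5, 10) mm in the stage frame. The bars leave a small gap in the corner itself. Plate friction (coefficient 0.4 to 0.6) takes up sideways push when the block is also pressed down.
- spare: Bystander: shorter loose plaster block without a tube, 66 x 56 x 40 mm high. Origin: centre of its underside. It may lie in either of the two places where the nest may lie.
- tub: Bystander: loose round clear tub with a white lid, 112 mm across, 70 mm high. Origin: centre of its underside.
- dish: Bystander: loose round petri dish with a white lid, 64 mm across, 18 mm high. Origin: centre of its underside.
There are look-alikes about, which are no part of the job. Of the things shaped like the stage, the aluminium one is meant. Leave any turquoise look-alike of the nest alone.

How it is judged:
By the outcome, as a careful person would: the job done as asked, in the order asked, and still so for the second after the job is handed in, while the arm keeps its last pose, push and grip.
It also fails if it takes over 48 s, if anything falls off the work surface, if the arm or the gripper's body presses on something with over 40 N, if the wrist force passes 120 N, or if a joint passes its speed limit or range.

ROBOT

A 6-joint arm with a two-finger parallel gripper is mounted at the origin on the work surface. World frame = base frame: x ahead of the robot, y to its left, z up, the work surface at z = 0. Lengths are in m, angles in rad, forces in N, time in s.
With the tool pointing down it reaches from about 0.3 to 0.875 m from the base axis. Payload 6.4 kg.
Tool frame: the origin (TCP) lies between the finger pads; the fingertips stand arm.tip_extent ahead of it and the grasp point (between the pads) lies 11 mm behind it (arm.tip_extent is the distance from the TCP to the fingertips, in m); z points along the fingers, y is the line along which they close (so a half turn about z gives the same grasp; the last joint's range is limited). The gripper opens to 88 mm and grips with 3 to 60 N. Pads are 18 mm wide; open, the fingers measure 123 mm over their backs; the gripper's body (75 mm by 187 mm) begins 45 mm behind the grasp point.
Start: joints at [-0.206, 0.181, 1.607, -0, 1.354, -0.206], TCP at [0.575, 0, 0.21] pointing down, gripper open.
Joint ranges: [-2.99, 2.99], [-0.89, 2.07], [0.3, 2.58], [-1.14, 4.28], [0, 2.63], [-3.12, 3.12]. Speed limits (rad/s): [2.57, 2.57, 3.01, 3.14, 3.14, 3.14].

INTERFACE

Orientations are given as a 3x3 rotation matrix whose columns are the frame's x, y, z axes.
In Python, from rig import arm, cams, outline_of gives the robot as it stands.
- The arm moves only by the tool jog_arm, never from a script. Its argument "commands" is a list that holds one entry, the list of rows, each a list of 5 numbers: the shift along the tool's x, y, z in units of 40 mm (1.0 is 40 mm), then the turn about the tool's z in units of 6 degrees (1.0 is 6 degrees), then the closure, from 0 (fully open) to 1 (shut). A call has 1 to 10 rows; each row shifts and turns the commanded pose from where the row before left it, along the tool's axes as they then stand; what a row does not reach is not made up. A row lasts 1/8 s, in which the tool goes at most 62.5 mm and 10.7 degrees, less where a joint would pass 70% of its speed; a pose out of reach is approached as far as the arm can. A call is refused whole if a number of a shift passes 1 or a number of a turn 1, either way. A call with a gripper value outside its range is refused whole. The fingers move at their own pace and stop on an object; the grip force is fixed at half the most. Time passes only in rows, so rows that do not move let the fingers close. It gives the time, the measured TCP pose, the force, the opening and the grip force at its end, in the units of the state.
- arm.get_obs(): the state, without advancing time (a new reading comes with each control period).
- cams.snapshot(name): name is "scene" or "side" or "wrist"; returns a dict with "image" (384x512x3 uint8, red, green, blue), "intrinsics" (3x3 intrinsics, pixels), "rvec" (rotation vector, rad) and "tvec" (3), from world to camera coordinates, as OpenCV has them; the wrist camera has in their place "T_tool_cam" (4x4, takes a point from camera to tool coordinates, whose origin is the TCP and whose axes are the flange's). Camera axes: x right, y down, z forward; pixel columns grow to the right and rows downward; lengths in m; the calibration is good to about 2 mm. A picture is of the moment at which its call begins: read the wrist's pose just before it. There is no depth.
- arm.sign_off(): hands the job in; it is judged then, once.
Trained networks look in a picture, given as the dict that the camera call returned (one of the last four; its "shot" number tells which), for a name from the list of things; names that differ only in an ending like _2 or _b are one class to them, and where a whole thing is asked for, a point or a joint stands for the part that bears it (a point fixed in the world has none). Each returns a list of dicts, best first, with "confidence" (0 to 1); they miss things now and then, are a little off and sometimes report something else, mostly with a low value. They report only what shows in the picture. A call takes as long as a camera call. They do not tell look-alikes from the thing itself.
- outline_of(thing, picture): "mask" (384x512 bool, what is visible of it) and "bbox" ([left, top, width, height] in pixels, round what is visible of it).
The state is a dict: "t": time; "q": joint angles; "joint_vel": joint speeds; "tau": joint torques, N m; "tool_pos": TCP position; "orientation": TCP orientation; "contact_force": force on the tool from outside, world axes, zero at the start; "moment": the same for the moment, N m; "opening": finger opening in m; "finger_force": force on a finger pad.
Only numpy, scipy, OpenCV 4.12 (cv2) and the standard library are available. Lean on these libraries where they do the work, as an engineer would, in place of code of your own. Each camera call takes 0.05 s, during which the arm holds its last target. There are 200 camera calls.

## Working session

There is one attempt and no reset: what is moved stays moved. The work goes in short steps, Python scripts to look and compute and a tool call to move; the robot and the scene stay as the last step left them, time stands still between calls to the robot, and variables do not carry over. Pictures are saved under pics/ and viewed, at most 10 in all, crops included, and the job is handed in when it is done.

Besides the shell and the picture viewer there is one more tool, called after "Call:" by a JSON object that holds its "fn" and its "kwargs". jog_arm: Moves the arm, as the interface text tells. Its arguments: {"type":"object","properties":{"commands":{"type":"array"}},"required":["commands"]}

```bash
ls; mkdir -p pics; cat > h.py <<'E'
import numpy as np, cv2
from rig import arm, cams, outline_of
def cam(s):
    R=cv2.Rodrigues(np.array(s["rvec"],float))[0]; return np.array(s["intrinsics"]),R,np.array(s["tvec"],float).ravel()
def wcam(s,o):
    T=np.eye(4);T[:3,:3]=o["orientation"];T[:3,3]=o["tool_pos"]
    T=T@np.array(s["T_tool_cam"]); R=T[:3,:3].T; return np.array(s["intrinsics"]),R,-R@T[:3,3]
def ray(c,uv,z):
    K,R,t=c; C=-R.T@t; d=R.T@np.linalg.solve(K,[uv[0],uv[1],1.]); return C+d*(z-C[2])/d[2]
def proj(c,P):
    K,R,t=c; p=(K@(R@np.atleast_2d(P).T+t[:,None])).T; return p[:,:2]/p[:,2:]
def save(n,im): cv2.imwrite("pics/"+n,cv2.cvtColor(im,cv2.COLOR_RGB2BGR))
E
python3 - <<'E'
from h import *
o=arm.get_obs(); print(o["tool_pos"],o["orientation"],arm.tip_extent,o["t"])
ims=[]
for n in["scene","side"]:
    s=cams.snapshot(n);ims.append(s["image"])
    for th in["nest","stage","spare","tub","dish"]:
        for r in outline_of(th,s):
            m=r["mask"];ys,xs=np.nonzero(m);print(n,th,round(r["confidence"],2),r["bbox"],ray(cam(s),(xs.mean(),ys.mean()),.03).round(3))
save("a.png",cv2.resize(ims[0],(800,600)));save("b.png",cv2.resize(ims[1],(800,600)))
E
```

```text
pics
[5.74428801e-01 1.37061635e-04 2.09019855e-01] [[-7.92537680e-06  9.99998594e-01 -1.67692527e-03]
 [ 9.99999941e-01  8.50318393e-06  3.44556584e-04]
 [ 3.44570358e-04 -1.67692244e-03 -9.99998535e-01]] 0.008 0.0
scene nest 0.89 [257.3, 119.8, 31.7, 38.9] [0.473 0.107 0.03 ]
scene nest 0.66 [293.6, 101.7, 26.7, 28.4] [0.474 0.281 0.03 ]
scene stage 0.71 [151.5, 195.5, 80.0, 68.2] [ 0.571 -0.271  0.03 ]
scene stage 0.63 [222.1, 239.9, 84.2, 85.4] [ 0.818 -0.221  0.03 ]
scene spare 0.75 [333.2, 128.7, 26.7, 27.4] [0.616 0.301 0.03 ]
scene tub 0.83 [323.5, 188.8, 42.8, 48.7] [0.801 0.093 0.03 ]
scene dish 0.61 [151.1, 197.2, 77.6, 66.0] [ 0.57 -0.27  0.03]
scene dish 0.6 [90.3, 204.1, 26.4, 22.0] [ 0.396 -0.436  0.03 ]
side nest 0.79 [280.1, 239.3, 54.8, 47.7] [0.472 0.123 0.03 ]
side nest 0.6 [263.9, 298.3, 68.9, 63.1] [0.464 0.274 0.03 ]
side stage 0.96 [166.8, 152.8, 68.5, 36.5] [ 0.796 -0.173  0.03 ]
side stage 0.87 [255.7, 157.3, 65.8, 30.8] [ 0.554 -0.221  0.03 ]
side spare 0.95 [184.4, 313.9, 42.7, 46.0] [0.611 0.318 0.03 ]
side tub 0.67 [131.2, 203.4, 52.0, 52.8] [0.812 0.083 0.03 ]
side dish 0.67 [337.6, 145.1, 22.5, 11.3] [ 0.388 -0.393  0.03 ]
```

View pics/a.png

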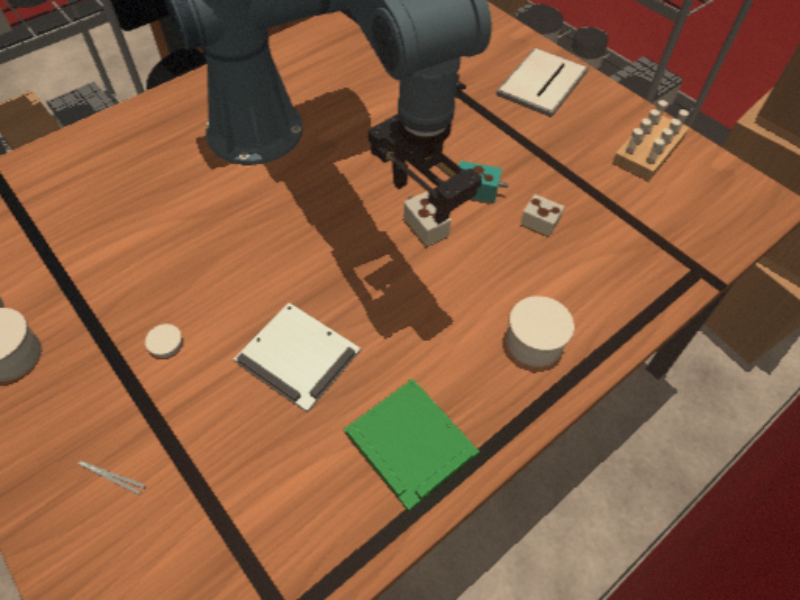

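View pics/b.png

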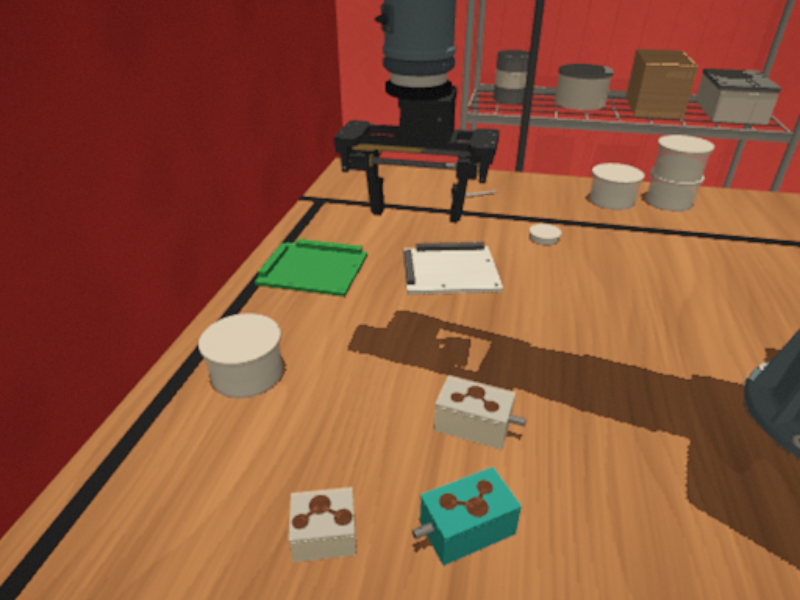

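Both pictures show the same layout, with positions in 800x600 pixels.
- **Nest-like blocks in the side view:** a white block with a tube at (475,410), a turquoise look-alike with a tube at (470,512), and the shorter white spare without a tube at (322,522).
- **Stages in the scene view:** the aluminium one is at (297,355), with dark stops on its far x and -y edges. The green look-alike is at (412,442).

I choose the white block with the tube and the aluminium stage, and will check the block in one close crop.

```bash
python3 - <<'E'
from h import *
s=cams.snapshot("side"); c=cam(s)
save("c.png",cv2.resize(s["image"][225:365,170:350],(720,560),interpolation=cv2.INTER_CUBIC))
E
```

```text
(no output)
```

View pics/c.png

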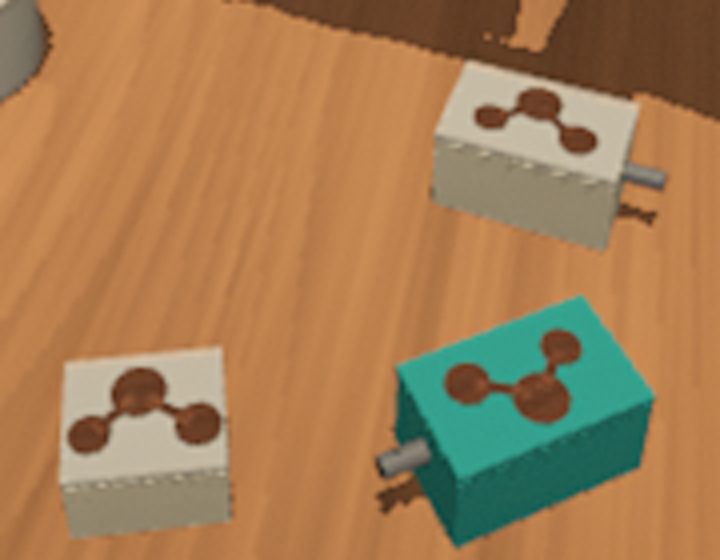

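Call:
{"fn": "jog_arm", "kwargs": {"commands": [[[0,0,-1,0,0],[0,0,-1,0,0],[1,-1,0,0,0],[1,-1,0,0,0],[0.9,-0.5,0,0,0],[0,0,0,0,0],[0,0,0,0,0]]]}}

```text
t: 1.52
tool_pos: [0.4754, 0.1157, 0.2901]
orientation: [[-0.0, 1.0, 0.001], [1.0, 0.0, -0.0], [-0.0, 0.001, -1.0]]
contact_force: [-0.4, 1.1, 0.4]
opening: 0.0884
finger_force: 0.0
```

The crop confirms it: the white block at crop (535,150) has the grey tube, which points right, towards the robot. The turquoise block is at (525,420) and the spare at (145,440).

```bash
python3 - <<'E'
from h import *
from scipy.optimize import minimize
o=arm.get_obs(); s=cams.snapshot("wrist"); c=wcam(s,o)
im=s["image"].copy()
print("campos",(-c[1].T@c[2]).round(3))
for r in outline_of("nest",s): print(r["confidence"],r["bbox"])
r=outline_of("nest",s)
m0=r[0]["mask"] if r else None
views=[(c,m0)]
s2=cams.snapshot("side"); 
r2=[q for q in outline_of("nest",s2) if q["bbox"][1]<270][0]; views.append((cam(s2),r2["mask"]))
B=np.array([[x,y,z] for x in(-.045,.045) for y in(-.028,.028) for z in(0,.05)])
T=np.array([[x,y,z] for x in(-.065,-.045) for y in(-.005,.005) for z in(.025,.035)])
def sil(c,p):
    a=p[2];R=np.array([[np.cos(a),-np.sin(a),0],[np.sin(a),np.cos(a),0],[0,0,1]])
    out=np.zeros((384,512),np.uint8)
    for Q in(B,T): cv2.fillConvexPoly(out,cv2.convexHull((proj(c,Q@R.T+[p[0],p[1],0])*16).astype(np.int32)),1,shift=4)
    return out>0
def iou(p,vs): return [ (sil(c,p)&m).sum()/(sil(c,p)|m).sum() for c,m in vs]
for vs in (views,views[:1],views[1:]):
  if vs[0][1] is None: continue
  best=min((minimize(lambda p:-sum(iou(p,vs)),[.475,.115,a],method="Nelder-Mead",options=dict(initial_simplex=[[.475,.115,a],[.49,.115,a],[.475,.13,a],[.475,.115,a+.15]])) for a in(-.4,0,.3)),key=lambda q:q.fun)
  print(best.x.round(4),np.rad2deg(best.x[2]).round(1),iou(best.x,vs))
b=best.x
if m0 is not None:
  cs,_=cv2.findContours(m0.astype(np.uint8),0,2);cv2.drawContours(im,cs,-1,(255,0,0),1)
save("d.png",im)
E
```

```text
campos [0.475 0.185 0.464]
0.7 [195.5, 2.5, 92.3, 59.0]
0.65 [200.7, 120.2, 91.5, 55.6]
[ 0.4751  0.1169 -0.1599] -9.2 [np.float64(0.0), np.float64(0.9320288362512873)]
[ 0.475  0.115 -0.4  ] -22.9 [np.float64(0.0)]
[ 0.4751  0.1169 -0.1599] -9.2 [np.float64(0.9320288362512873)]
```

View pics/d.png

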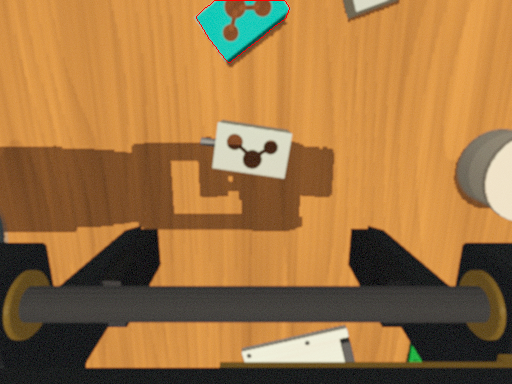

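The wrist view shows the nest at (252,150) with its tube to the left, yawed slightly. The stage edge is at (300,345), and the turquoise block, which the network ranked first, is at the top. I'll refit with the correct mask and fit the stage too.

```bash
cat > fit.py <<'E'
from h import *
from scipy.optimize import minimize
def box(x,y,z): return np.array([[a,b,c] for a in x for b in y for c in z])
NEST=[box((-.045,.045),(-.028,.028),(0,.05)),box((-.065,-.045),(-.005,.005),(.025,.035))]
STAGE=[box((-.085,.085),(-.075,.075),(0,.01)),box((-.075,.06),(-.075,-.06),(.01,.022)),box((.07,.085),(-.05,.06),(.01,.022))]
def sil(c,p,M,z=0):
    a=p[2];R=np.array([[np.cos(a),-np.sin(a),0],[np.sin(a),np.cos(a),0],[0,0,1]])
    out=np.zeros((384,512),np.uint8)
    for Q in M: cv2.fillConvexPoly(out,cv2.convexHull((proj(c,Q@R.T+[p[0],p[1],z])*16).round().astype(np.int32)),1,shift=4)
    return out>0
def iou(p,vs,M,z=0): return [ round((sil(c,p,M,z)&m).sum()/(sil(c,p,M,z)|m).sum(),3) for c,m in vs]
def fit(vs,M,x,z=0):
    best=None
    for a in(-.25,0,.25):
        S=np.array([x]*4)+[0,0,a];S[1,0]+=.015;S[2,1]+=.015;S[3,2]+=.15
        q=minimize(lambda p:-sum(iou(p,vs,M,z)),S[0],method="Nelder-Mead",options=dict(initial_simplex=S))
        if best is None or q.fun<best.fun: best=q
    print(best.x.round(4),np.rad2deg(best.x[2]).round(1),iou(best.x,vs,M,z)); return best.x
def near(th,s,c,xy):
    q=[r for r in outline_of(th,s)]
    def d(r):
        ys,xs=np.nonzero(r["mask"]); return np.hypot(*(ray(c,(xs.mean(),ys.mean()),.03)[:2]-xy))
    q=[r for r in q if d(r)<.07]
    return [(c,min(q,key=d)["mask"])] if q else []
E
python3 - <<'E'
from fit import *
o=arm.get_obs(); w=cams.snapshot("wrist"); sd=cams.snapshot("side"); sc=cams.snapshot("scene")
N=[]
for s,c in((w,wcam(w,o)),(sd,cam(sd))): N+=near("nest",s,c,(.475,.117))
for v in [N]+[[n] for n in N]: fit(v,NEST,[.475,.117,0])
S=[]
for s,c in((sd,cam(sd)),(sc,cam(sc))): S+=near("stage",s,c,(.56,-.24))
for v in [S]+[[n] for n in S]: fit(v,STAGE,[.56,-.25,0])
E
```

```text
[ 0.4734  0.1167 -0.1458] -8.4 [np.float64(0.962), np.float64(0.958)]
[ 0.4731  0.1167 -0.1484] -8.5 [np.float64(0.962)]
[ 0.4744  0.117  -0.1379] -7.9 [np.float64(0.961)]
[ 0.5574 -0.261   0.254 ] 14.6 [np.float64(0.942), np.float64(0.948)]
[ 0.5587 -0.2609  0.2303] 13.2 [np.float64(0.951)]
[ 0.5537 -0.2638  0.2453] 14.1 [np.float64(0.972)]
```

Call:
{"fn": "jog_arm", "kwargs": {"commands": [[[0.03,-0.05,0,1,0],[0,0,0,1,0],[0,0,0,1,0],[0,0,0,1,0],[0,0,0,1,0],[0,0,0,1,0],[0,0,0,1,0],[0,0,0.5,1,0],[0,0,1,1,0],[0,0,1,1,0]]]}}

```text
t: 3.38
tool_pos: [0.4733, 0.1173, 0.1892]
orientation: [[0.868, 0.497, 0.001], [0.497, -0.868, 0.0], [0.001, 0.001, -1.0]]
contact_force: [0.2, 0.8, 0.2]
opening: 0.0882
finger_force: 0.0
```

Call:
{"fn": "jog_arm", "kwargs": {"commands": [[[0,0,0,1,0],[0,0,0,1,0],[0,0,0,1,0],[0,0,0,1,0],[0,0,0,1,0],[0,0,0,1,0],[0,0,0,0.4,0],[0,0,0.5,0,0],[0,0,0,0,0],[0,0,0,0,0]]]}}

```text
t: 4.62
tool_pos: [0.4732, 0.1172, 0.1704]
orientation: [[0.989, -0.146, 0.0], [-0.146, -0.989, -0.0], [0.0, -0.0, -1.0]]
contact_force: [-0.0, -0.3, 0.2]
opening: 0.0878
finger_force: 0.0
```

```bash
python3 - <<'E'
from fit import *
o=arm.get_obs(); w=cams.snapshot("wrist"); sd=cams.snapshot("side"); c=wcam(w,o)
print(o["q"].round(2),o["tool_pos"].round(4),np.rad2deg(np.arctan2(o["orientation"][1][0],o["orientation"][0][0])))
N=near("nest",w,c,(.475,.117)); print(len(N))
im=w["image"].copy(); k=sil(c,[.4734,.1167,-.1458],NEST).astype(np.uint8)
cv2.drawContours(im,cv2.findContours(k,0,2)[0],-1,(255,0,0),1); save("e.png",im)
E
```

```text
[-0.    0.02  1.86 -0.    1.26  1.72] [0.4732 0.1172 0.1704] -8.392409720978014
1
```

View pics/e.png

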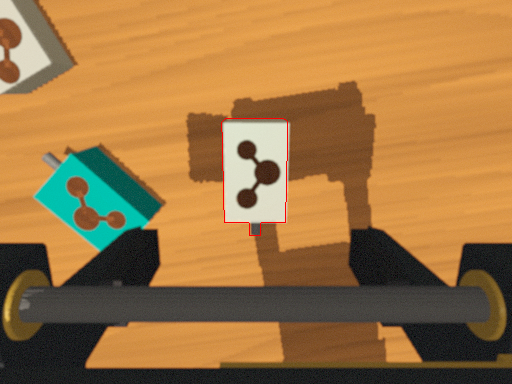

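The projected model outline matches the nest at (255,172) exactly. Now I descend and grip.

Call:
{"fn": "jog_arm", "kwargs": {"commands": [[[0,0,1,0,0],[0,0,1,0,0],[0,0,0.8,0,0],[0,0,0.4,0,0],[0,0,0.3,0,0],[0,0,0,0,0],[0,0,0,0,0],[0,0,0,0,0.5],[0,0,0,0,1],[0,0,0,0,1]]]}}

```text
t: 6.02
tool_pos: [0.4732, 0.1172, 0.0302]
orientation: [[0.989, -0.146, 0.0], [-0.146, -0.989, 0.0], [0.0, -0.0, -1.0]]
contact_force: [-0.1, 0.3, 0.1]
opening: 0.0602
finger_force: 0.0
```

Call:
{"fn": "jog_arm", "kwargs": {"commands": [[[0,0,0,0,1],[0,0,0,0,1],[0,0,0,0,1],[0,0,0,0,1]]]}}

```text
t: 6.52
tool_pos: [0.473, 0.1172, 0.0299]
orientation: [[0.989, -0.146, -0.0], [-0.146, -0.989, -0.0], [-0.0, 0.0, -1.0]]
contact_force: [0.1, 0.7, 0.0]
opening: 0.0204
finger_force: 0.0
```

The opening passed 56 mm with no force, so the fingers missed the block. I'll open nothing yet and look first.

```bash
python3 - <<'E'
from fit import *
o=arm.get_obs(); print(o["opening"],o["finger_force"],o["tool_pos"],o["t"])
w=cams.snapshot("wrist"); sd=cams.snapshot("side")
save("f.png",np.hstack([cv2.resize(w["image"],(400,300)),cv2.resize(sd["image"][180:330,200:400],(400,300))]))
E
```

```text
0.02035195245940721 0.0 [0.4729831  0.11721869 0.02988366] 6.525
```

View pics/f.png

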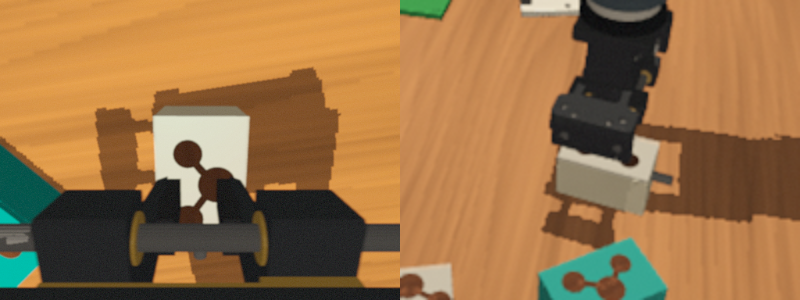

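The wrist view (left half) shows the fingers at (165,205) and (235,205), over the block's top and apparently not beside it. The block itself looks unmoved. I'll check the geometry numerically.

```bash
python3 - <<'E'
from fit import *
o=arm.get_obs(); w=cams.snapshot("wrist"); sd=cams.snapshot("side"); c=wcam(w,o)
p=np.array(o["tool_pos"]);R=np.array(o["orientation"])
for n,z in(("tip",.008),("tcp",0),("grasp",-.011),("body",-.056)): print(n,proj(c,[p+R@[0,d,z] for d in(-.01,.01)]).round(0).tolist(),"side",proj(cam(sd),p+R@[0,0,z]).round(0))
P=np.array([-.1458]);a=-.1458;Rz=np.array([[np.cos(a),-np.sin(a),0],[np.sin(a),np.cos(a),0],[0,0,1]])
print("nest top corners wrist",proj(c,NEST[0][1::2]@Rz.T+[.4734,.1167,0]).round(0).tolist())
print("T",np.array(w["T_tool_cam"]).round(3).tolist())
for s,cc in((w,c),(sd,cam(sd))):
    for n in ("nest",):
        for r in outline_of(n,s):print(r["confidence"],r["bbox"])
cv2.imwrite("/tmp/x.png",w["image"])
im=w["image"].copy()
for d in(-.01,.01):
  for z,col in((.008,(255,0,0)),(-.011,(0,255,0))):
    cv2.circle(im,tuple(int(v) for v in proj(c,p+R@[0,d,z])[0]),3,col,-1)
k=sil(c,[.4734,.1167,a],NEST).astype(np.uint8);cv2.drawContours(im,cv2.findContours(k,0,2)[0],-1,(255,0,0),1)
i2=sd["image"].copy();k=sil(cam(sd),[.4734,.1167,a],NEST).astype(np.uint8);cv2.drawContours(i2,cv2.findContours(k,0,2)[0],-1,(255,0,0),1)
save("g.png",np.vstack([cv2.resize(im[120:320,100:420],(480,300)),cv2.resize(i2[195:320,230:430],(480,300))]))
E
```

```text
tip [[236.0, 219.0], [271.0, 219.0]] side [[303. 265.]]
tcp [[235.0, 224.0], [272.0, 224.0]] side [[303. 262.]]
grasp [[234.0, 232.0], [273.0, 232.0]] side [[304. 258.]]
body [[228.0, 278.0], [279.0, 278.0]] side [[305. 241.]]
nest top corners wrist [[308.0, 319.0], [201.0, 319.0], [317.0, 146.0], [192.0, 146.0]]
T [[-0.0, -0.964, -0.267, 0.069], [1.0, -0.0, -0.0, 0.0], [-0.0, -0.267, 0.964, -0.174], [0.0, 0.0, 0.0, 1.0]]
0.83 [0.0, 186.3, 88.9, 178.5]
0.56 [195.5, 135.7, 126.4, 196.8]
0.8 [276.5, 248.7, 59.9, 36.5]
0.58 [266.4, 298.8, 66.4, 65.0]
```

View pics/g.png

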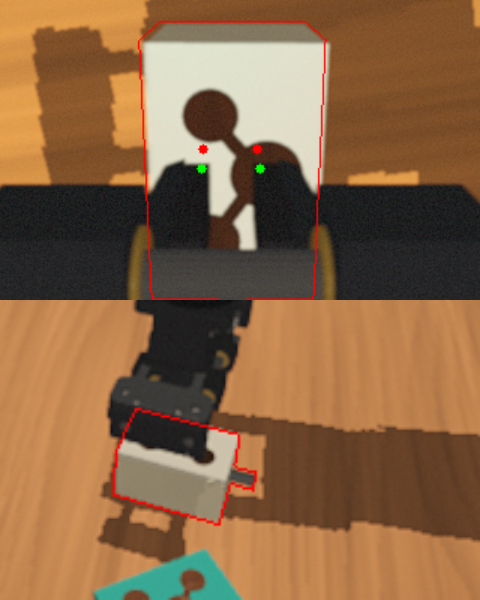

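```bash
python3 - <<'E'
from fit import *
s=cams.snapshot("side");c=cam(s)
p=np.array([.5744,.0001,.209])
for z in(.008,-.011,-.03,-.056):print(z,(proj(c,[p+[d,0,-z] for d in(-.044,.044)])*800/512).round(0).tolist())
w=cams.snapshot("wrist");K=w["intrinsics"];T=np.linalg.inv(w["T_tool_cam"])
for z in(.008,0,-.011,-.02,-.03,-.04,-.056):
  q=(K@(T[:3,:3]@np.array([[.009,.044,z],[.009,.061,z],[-.009,.044,z]]).T+T[:3,3:]));print(z,(q[:2]/q[2]).T.round(0).tolist())
a=cv2.imread("pics/e.png",0)
print("e.png col 365 rows",a[205:250:3,365], "col 352",a[205:250:3,352])
o=arm.get_obs();print(o["opening"],o["finger_force"],o["t"])
E
```

```text
0.008 [[449.0, 244.0], [383.0, 237.0]]
-0.011 [[450.0, 231.0], [383.0, 224.0]]
-0.03 [[451.0, 218.0], [383.0, 211.0]]
-0.056 [[452.0, 198.0], [383.0, 192.0]]
0.008 [[333.0, 204.0], [363.0, 204.0], [331.0, 234.0]]
0 [[336.0, 209.0], [368.0, 209.0], [334.0, 240.0]]
-0.011 [[341.0, 216.0], [375.0, 216.0], [338.0, 248.0]]
-0.02 [[345.0, 222.0], [381.0, 222.0], [343.0, 256.0]]
-0.03 [[351.0, 230.0], [389.0, 230.0], [348.0, 266.0]]
-0.04 [[358.0, 239.0], [398.0, 239.0], [354.0, 277.0]]
-0.056 [[370.0, 257.0], [415.0, 257.0], [366.0, 299.0]]
e.png col 365 rows [90 89 89 92 93 96 88 97 48 22 23 28  6 21 26] col 352 [94 91 92 91 94 95 99 93 52 28 27 25 16 22 22]
-2.5099933141374173e-05 0.0 6.925
```

Measured in the side and wrist views, the fingertips sit about 29 mm behind the TCP. `arm.tip_extent` says 8 mm ahead, so the gripper ends 37 mm shorter than stated. That explains the miss: the tips closed in air about 9 mm above the block. I'll open, go 37 mm lower (tips at about 22 mm) and grip again.

Call:
{"fn": "jog_arm", "kwargs": {"commands": [[[0,0,0,0,0],[0,0,0,0,0],[0,0,0,0,0],[0,0,0,0,0],[0,0,0,0,0],[0,0,0,0,0],[0,0,0,0,0],[0,0,0,0,0],[0,0,0,0,0]]]}}

```text
t: 8.05
tool_pos: [0.473, 0.1172, 0.0299]
orientation: [[0.989, -0.146, 0.0], [-0.146, -0.989, 0.0], [0.0, -0.0, -1.0]]
contact_force: [0.3, 0.3, 0.5]
opening: 0.0871
finger_force: 0.0
```

Call:
{"fn": "jog_arm", "kwargs": {"commands": [[[0,0,0.2,0,0],[0,0,0.2,0,0],[0,0,0.1,0,0],[0,0,0,0,0]]]}}

```text
t: 8.55
tool_pos: [0.4725, 0.1172, 0.0093]
orientation: [[0.989, -0.146, -0.001], [-0.146, -0.989, 0.0], [-0.001, 0.0, -1.0]]
contact_force: [-0.3, -0.6, -1.0]
opening: 0.088
finger_force: 0.0
```

Call:
{"fn": "jog_arm", "kwargs": {"commands": [[[0,0,0.2,0,0],[0,0,0.2,0,0],[0,0,0,0,0],[0,0,0,0,1],[0,0,0,0,1],[0,0,0,0,1],[0,0,0,0,1],[0,0,0,0,1],[0,0,0,0,1],[0,0,0,0,1]]]}}

```text
t: 9.8
tool_pos: [0.4732, 0.1171, -0.0059]
orientation: [[0.989, -0.146, 0.0], [-0.146, -0.989, -0.0], [0.0, 0.0, -1.0]]
contact_force: [-0.8, -1.3, 4.4]
opening: 0.0557
finger_force: 30.0
```

Gripped: opening 55.7 mm at 30 N. Lift, carry, and turn.

Call:
{"fn": "jog_arm", "kwargs": {"commands": [[[0,0,-0.2,0,1],[0,0,-0.5,0,1],[0,0,-0.8,0,1],[0,0,-0.8,0,1],[0,0,-0.5,0,1],[0,0,-0.2,0,1],[0.1,0.3,0,0,1],[0.2,0.6,0,0,1],[0.3,0.9,0,0,1],[0.3,0.9,0,0,1]]]}}

```text
t: 11.05
tool_pos: [0.4919, 0.0036, 0.1124]
orientation: [[0.989, -0.146, -0.002], [-0.146, -0.989, 0.0], [-0.002, -0.0, -1.0]]
contact_force: [0.9, 0.1, -3.3]
opening: 0.0558
finger_force: 30.0
```

Call:
{"fn": "jog_arm", "kwargs": {"commands": [[[0.35,0.95,0,0,1],[0.35,0.95,0,0,1],[0.35,0.95,0,0,1],[0.35,0.95,0,0,1],[0.35,0.95,0,0,1],[0.3,0.9,0,0,1],[0.2,0.6,0,0,1],[0.04,0.36,0,-0.7,1],[0,0,0,-1,1],[0,0,0,-1,1]]]}}

```text
t: 12.3
tool_pos: [0.5433, -0.2704, 0.1117]
orientation: [[0.99, 0.138, -0.003], [0.138, -0.99, 0.002], [-0.002, -0.002, -1.0]]
contact_force: [0.5, -0.0, -2.8]
opening: 0.0556
finger_force: 30.0
```

Call:
{"fn": "jog_arm", "kwargs": {"commands": [[[0,0,0,-1,1],[0,0,0,0,1],[0,0,0,0,1]]]}}

```text
t: 12.68
tool_pos: [0.5442, -0.2699, 0.1129]
orientation: [[0.972, 0.236, -0.001], [0.236, -0.972, 0.001], [-0.001, -0.001, -1.0]]
contact_force: [-0.2, 0.3, -2.7]
opening: 0.0561
finger_force: 30.0
```

```bash
python3 - <<'E'
from fit import *
o=arm.get_obs(); w=cams.snapshot("wrist"); c=wcam(w,o)
sd=cams.snapshot("side");sc=cams.snapshot("scene");cs=cam(sd)
p=np.array(o["tool_pos"]);R=np.array(o["orientation"]);print(p.round(4),np.rad2deg(np.arctan2(R[1,0],R[0,0])),o["opening"],o["contact_force"].round(1))
N=near("nest",sd,cs,p[:2]-[.0,.1]) 
im=w["image"].copy();i2=sd["image"].copy()
st=[.5565,-.262,.247]
yaw=np.arctan2(R[1,0],R[0,0])
for I,cc in((im,c),(i2,cs)):
  for Q in STAGE[:]: cv2.drawContours(I,cv2.findContours(sil(cc,st,[Q]).astype(np.uint8),0,2)[0],-1,(255,0,0),1)
  cv2.drawContours(I,cv2.findContours(sil(cc,[p[0],p[1],yaw],NEST,p[2]+.006).astype(np.uint8),0,2)[0],-1,(0,0,255),1)
save("h.png",np.vstack([cv2.resize(im[:,60:460],(420,403)),cv2.resize(i2[100:210,190:410],(420,197))]) if 0 else np.hstack([cv2.resize(im,(448,336)),cv2.resize(i2[70:238,180:356],(352,336))]))
for r in outline_of("stage",w): print(r["confidence"],r["bbox"])
E
```

```text
[ 0.5442 -0.2699  0.1129] 13.662887632625216 0.05614657128175537 [-0.2  0.3 -2.7]
0.51 [177.5, 146.2, 153.0, 214.1]
```

View pics/h.png

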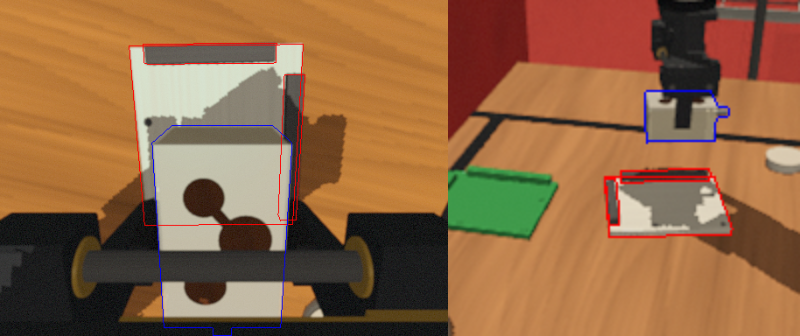

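The wrist view (left) shows the block held level in line with its model, at (220,230). The stage is ahead, with its short stop at (210,54) and its long stop at (292,150), both matching the fit within about 2 px. I'll measure the stop faces finely in this same pose.

```bash
python3 - <<'E'
from fit import *
o=arm.get_obs(); w=cams.snapshot("wrist"); c=wcam(w,o)
g=w["image"].astype(int).sum(2)/3
p=np.array(o["tool_pos"])
# short-stop inner top edge: dark->bright going down; per column
pts=[]
for u in range(172,300,4):
    col=g[48:90,u]; d=np.diff(cv2.GaussianBlur(col.reshape(-1,1),(1,3),0).ravel()); k=int(d.argmax())
    pts.append(ray(c,(u,48+k+1),.022 if 0 else .010)); 
def line(pts):
    P=np.array(pts)[:,:2].astype(np.float32); vx,vy,x,y=cv2.fitLine(P,cv2.DIST_HUBER,0,.001,.001).ravel(); return vx,vy,x,y,np.abs((P-[x,y])@[-vy,vx]).max()
L=line(pts);print("short face at z=.010",np.array(L).round(4),"yaw",np.rad2deg(np.arctan2(L[1],L[0]))%180-90)
# plate outer edges: far edge (wood->plate) and left edge, and far long-stop outer edge
sat=cv2.cvtColor(w["image"],cv2.COLOR_RGB2HSV)[...,1].astype(float)
e=[]
for u in range(160,335,4):
    d=np.diff(sat[35:75,u]); k=int(d.argmin()); e.append(ray(c,(u,35+k+1),.022 if 165<u<317 else .010))
L=line(e);print("far edge",np.array(L).round(4),np.rad2deg(np.arctan2(L[1],L[0]))%180-90)
e=[]
for v in range(60,150,4):
    d=np.diff(sat[v,135:180]); k=int(d.argmin()); e.append(ray(c,(135+k+1,v),.010))
L=line(e);print("left edge",np.array(L).round(4),np.rad2deg(np.arctan2(L[1],L[0])))
st=np.array([.5565,-.262]);a=np.deg2rad(13.7);R=np.array([[np.cos(a),-np.sin(a)],[np.sin(a),np.cos(a)]])
for q in([.070,0],[.085,0],[0,.075]):print(q,(st+R@q).round(4))
E
```

```text
short face at z=.010 [ 2.587e-01 -9.660e-01  6.221e-01 -2.372e-01  4.000e-04] yaw 14.993599
far edge [ 0.2604 -0.9655  0.6358 -0.2341  0.0016] 15.092468
left edge [ 9.661e-01  2.583e-01  5.763e-01 -1.806e-01  5.000e-04] 14.971762
[0.07, 0] [ 0.6245 -0.2454]
[0.085, 0] [ 0.6391 -0.2419]
[0, 0.075] [ 0.5387 -0.1891]
```

The stage yaw is 15.0° and its centre is (0.556, -0.264). I'll turn the last 1.3°, stop 12 mm short of both stops, and lower.

Call:
{"fn": "jog_arm", "kwargs": {"commands": [[[0,0,0,-0.22,1],[0.3,0.2,0,0,1],[0.35,0.23,0,0,1],[0,0,0.6,0,1],[0,0,0.8,0,1],[0,0,0.6,0,1],[0,0,0.3,0,1],[0,0,0.2,0,1],[0,0,0.07,0,1],[0,0,0,0,1]]]}}

```text
t: 14.22
tool_pos: [0.5749, -0.2799, 0.0118]
orientation: [[0.965, 0.261, 0.001], [0.261, -0.965, -0.001], [0.001, 0.001, -1.0]]
contact_force: [-0.0, 0.8, -2.0]
opening: 0.0555
finger_force: 30.0
```

Call:
{"fn": "jog_arm", "kwargs": {"commands": [[[0,0,0.05,0,1],[0,0,0.05,0,1],[0,0,0,0,1]]]}}

```text
t: 14.6
tool_pos: [0.5744, -0.2796, 0.0071]
orientation: [[0.965, 0.261, -0.0], [0.261, -0.965, 0.0], [-0.0, -0.0, -1.0]]
contact_force: [0.4, 0.0, -2.8]
opening: 0.0557
finger_force: 30.0
```

Call:
{"fn": "jog_arm", "kwargs": {"commands": [[[0,0,0.04,0,1],[0,0,0.03,0,1],[0,0,0,0,1],[0,0,0,0,1]]]}}

```text
t: 15.1
tool_pos: [0.5744, -0.2796, 0.0043]
orientation: [[0.965, 0.261, -0.0], [0.261, -0.965, 0.0], [-0.0, -0.0, -1.0]]
contact_force: [-0.6, -1.0, -3.4]
opening: 0.0555
finger_force: 30.0
```

Call:
{"fn": "jog_arm", "kwargs": {"commands": [[[0,0,0.02,0,1],[0,0,0,0,1],[0,0,0,0,1]]]}}

```text
t: 15.48
tool_pos: [0.5746, -0.2797, 0.0041]
orientation: [[0.965, 0.261, 0.0], [0.261, -0.965, -0.0], [0.0, 0.0, -1.0]]
contact_force: [-3.4, 2.0, 5.5]
opening: 0.0557
finger_force: 30.0
```

Call:
{"fn": "jog_arm", "kwargs": {"commands": [[[0,0,0.02,0,1],[0,0,0,0,1],[0,0,0,0,1]]]}}

```text
t: 15.85
tool_pos: [0.5747, -0.2798, 0.0041]
orientation: [[0.965, 0.261, 0.0], [0.261, -0.965, -0.0], [0.0, 0.0, -1.0]]
contact_force: [-5.3, 3.1, 10.2]
opening: 0.0558
finger_force: 30.0
```

On the plate. I'll ease the downward press, then slide to the long stop (tool +y) in small steps.

Call:
{"fn": "jog_arm", "kwargs": {"commands": [[[0,0,-0.03,0,1],[0,0.1,0,0,1],[0,0.1,0,0,1],[0,0.05,0,0,1],[0,0,0,0,1]]]}}

```text
t: 16.48
tool_pos: [0.5775, -0.2898, 0.0042]
orientation: [[0.965, 0.261, 0.001], [0.261, -0.965, -0.001], [0.001, 0.001, -1.0]]
contact_force: [0.1, 1.8, 4.0]
opening: 0.0559
finger_force: 30.0
```

Call:
{"fn": "jog_arm", "kwargs": {"commands": [[[0,0.04,0,0,1],[0,0,0,0,1],[0,0,0,0,1]]]}}

```text
t: 16.85
tool_pos: [0.5776, -0.2905, 0.0042]
orientation: [[0.965, 0.261, 0.0], [0.261, -0.965, 0.0], [0.0, -0.0, -1.0]]
contact_force: [-1.0, 4.8, 4.6]
opening: 0.0552
finger_force: 30.0
```

Call:
{"fn": "jog_arm", "kwargs": {"commands": [[[0.1,0.02,0,0,1],[0.1,0,0,0,1],[0.05,0,0,0,1],[0,0,0,0,1],[0,0,0,0,1]]]}}

```text
t: 17.48
tool_pos: [0.5853, -0.2884, 0.0042]
orientation: [[0.965, 0.261, -0.004], [0.261, -0.965, 0.002], [-0.004, -0.003, -1.0]]
contact_force: [-11.3, 5.5, 12.3]
opening: 0.0552
finger_force: 30.0
```

Call:
{"fn": "jog_arm", "kwargs": {"commands": [[[0.04,0,0,0,1],[0,0,0,0,1],[0,0,0,0,1]]]}}

```text
t: 17.85
tool_pos: [0.5866, -0.288, 0.0041]
orientation: [[0.965, 0.261, -0.005], [0.261, -0.965, 0.002], [-0.004, -0.003, -1.0]]
contact_force: [-11.7, 5.8, 13.3]
opening: 0.0556
finger_force: 30.0
```

Call:
{"fn": "jog_arm", "kwargs": {"commands": [[[0,0,-0.04,0,1],[0,0,0,0,1],[0.04,0,0,0,1],[0,0,0,0,1],[0,0,0,0,1]]]}}

```text
t: 18.48
tool_pos: [0.5897, -0.2873, 0.0045]
orientation: [[0.965, 0.261, -0.002], [0.261, -0.965, 0.002], [-0.001, -0.002, -1.0]]
contact_force: [-2.6, 4.2, -3.6]
opening: 0.0558
finger_force: 30.0
```

Call:
{"fn": "jog_arm", "kwargs": {"commands": [[[0.03,0,0,0,1],[0,0,0,0,1],[0,0,0,0,1]]]}}

```text
t: 18.85
tool_pos: [0.5899, -0.2872, 0.0045]
orientation: [[0.965, 0.261, -0.004], [0.261, -0.965, 0.002], [-0.003, -0.003, -1.0]]
contact_force: [-5.8, 4.1, -2.1]
opening: 0.0558
finger_force: 30.0
```

Touching the short stop. Now settle it down lightly and raise both pushes.

Call:
{"fn": "jog_arm", "kwargs": {"commands": [[[0,0,0.02,0,1],[0,0,0,0,1],[0.03,0.04,0,0,1],[0,0,0,0,1],[0,0,0,0,1]]]}}

```text
t: 19.48
tool_pos: [0.5898, -0.2872, 0.0044]
orientation: [[0.965, 0.261, -0.007], [0.261, -0.965, 0.004], [-0.006, -0.006, -1.0]]
contact_force: [-15.8, 8.7, 9.2]
opening: 0.0558
finger_force: 30.0
```

```bash
python3 - <<'E'
from fit import *
o=arm.get_obs();p=np.array(o["tool_pos"]);R=np.array(o["orientation"]);f=R.T@o["contact_force"]
print(p.round(4),"tool force",f.round(1),"moment",(R.T@o["moment"]).round(2),"yaw",np.rad2deg(np.arctan2(R[1,0],R[0,0])))
w=cams.snapshot("wrist");c=wcam(w,o)
save("i.png",cv2.resize(w["image"],(768,576)))
E
```

```text
[ 0.5898 -0.2872  0.0044] tool force [-13.  -12.6  -9. ] moment [ 2.03 -2.    0.17] yaw 15.150044165372776
```

View pics/i.png

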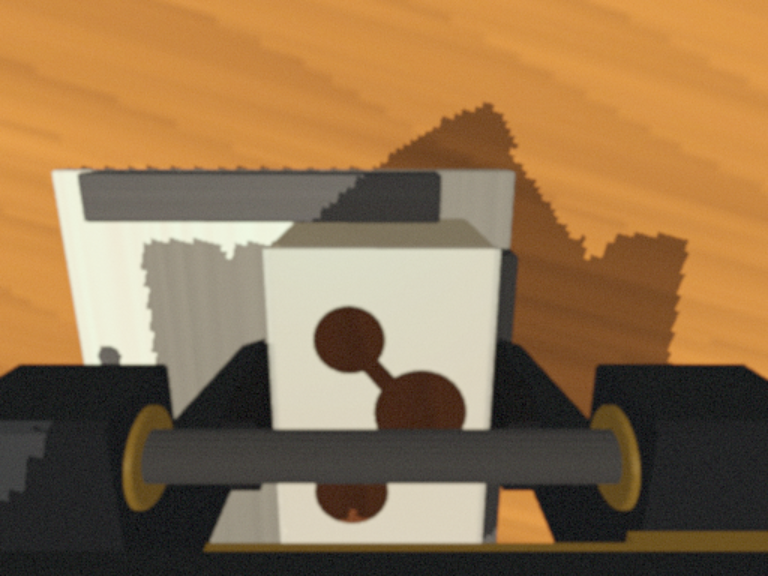

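The plain end meets the short stop at (440,215) and the side lies along the long stop at (505,300), with the tube end away from the short stop. The pushes are about 13 N each. I'll ease the downward press slightly so the push goes into the stops rather than plate friction.

Call:
{"fn": "jog_arm", "kwargs": {"commands": [[[0,0,-0.02,0,1],[0,0,0,0,1],[0,0,0,0,1],[0,0,0,0,1]]]}}

```text
t: 20.02
tool_pos: [0.5898, -0.2872, 0.0044]
orientation: [[0.965, 0.261, -0.007], [0.261, -0.965, 0.004], [-0.006, -0.006, -1.0]]
contact_force: [-13.6, 8.0, 4.2]
opening: 0.0554
finger_force: 30.0
```

```bash
python3 - <<'E'
from fit import *
o=arm.get_obs();R=np.array(o["orientation"])
print(o["tool_pos"].round(4),"tool force",(R.T@o["contact_force"]).round(1),"moment",(R.T@o["moment"]).round(2))
a=np.deg2rad(15)
for n in("side","scene"):
    s=cams.snapshot(n);c=cam(s)
    v=near("nest",s,c,(.585,-.30))
    if v: fit(v,NEST,[.588,-.288,.26],.010)
E
```

```text
[ 0.5898 -0.2872  0.0044] tool force [-11.1 -11.3  -4.1] moment [ 1.77 -1.71  0.16]
[ 0.5913 -0.2839  0.1998] 11.4 [np.float64(0.584)]
[ 0.5908 -0.2779  0.0222] 1.3 [np.float64(0.48)]
```

The tool leans about 0.45° under the push, so I'll soften it a little to keep the block flat.

Call:
{"fn": "jog_arm", "kwargs": {"commands": [[[-0.02,-0.02,0.01,0,1],[0,0,0,0,1],[0,0,0,0,1],[0,0,0,0,1]]]}}

```text
t: 20.72
tool_pos: [0.5898, -0.2872, 0.0044]
orientation: [[0.965, 0.261, -0.005], [0.261, -0.965, 0.003], [-0.004, -0.004, -1.0]]
contact_force: [-10.3, 6.0, 3.4]
opening: 0.0554
finger_force: 30.0
```

```bash
python3 -c "
from rig import arm
print(arm.sign_off())"
```

```text
the job is handed in; nothing more can be done
None
```

I handed the job in at about 21 s: the white nest block is on the aluminium stage, tube away from the short stop, still gripped and pushed at about 8 N against each stop, with a slight 0.3° tool lean under that push. I touched nothing else, but took no picture after the last small adjustments, and the sign-off gave no verdict.

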